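Pack the second loaf and hold up the bread basket

ROBOT

A 7-joint arm with a two-finger parallel gripper is mounted at the origin on the work surface. World frame = base frame: x ahead of the robot, y to its left, z up, the work surface at z = 0. Lengths are in m, angles in rad, forces in N, time in s.
With the tool pointing down it reaches from about 0.4 to 0.875 m from the base axis. Payload 6.5 kg.
Tool frame: the origin (TCP) lies between the finger pads; the fingertips stand r.tip_reach ahead of it and the grasp point (between the pads) lies 6 mm ahead of it (r.tip_reach is the distance from the TCP to the fingertips, in m); z points along the fingers, x is the direction in which the jaws open and shut, and the axes are right-handed (so a half turn about z gives the same grasp; the last joint's range is limited). The gripper opens to 88 mm and grips with 3 to 60 N. Pads are 18 mm wide; open, the fingers measure 123 mm over their backs; the gripper's body (75 mm by 187 mm) begins 45 mm behind the grasp point.
Start: joints at [-1.257, 0.536, -0.004, 1.538, 0.003, 1.067, -0.071], TCP at [0.241, 0.604, 0.264] pointing down, gripper open.
Joint ranges: [-2.7, 2.7], [-0.37, 2.16], [-1.27, 1.26], [0.24, 2.4], [-1.31, 4.45], [0.19, 1.91], [-2.76, 2.76]. Speed limits (rad/s): [2.39, 2.39, 3.14, 3.14, 3.14, 3.14, 3.14].

INTERFACE

Orientations are given as a rotation vector (axis times angle).
In Python, from station import r gives the robot as it stands.
- The arm moves only by the tool send_rows, never from a script. Its argument "deltas" is a list of rows, each a list of 7 numbers: the shift along the tool's x, y, z in m, then the turn, a rotation vector about the tool's x, y, z in degrees, then the finger opening in m, from 0 to 0.0881. In form: [[x, y, z, rx, ry, rz, gripper], ...]. A call has exactly 8 rows; each row is the pose to reach, as a shift and turn from the pose commanded when the call began, along the tool's axes at that moment; what a row does not reach only later rows make up. A row lasts 1/8 s, in which the tool goes at most 62.5 mm and 10.7 degrees, less where a joint would pass 70% of its speed; a pose out of reach is approached as far as the arm can. A call with a gripper value outside its range is refused whole. The fingers move at their own pace and stop on an object; "force" is the grip in N (left out, the last holds). Time passes only in rows, so rows that repeat a pose let the fingers close, or fill a call up. It gives the time, the measured TCP pose, the force and the opening at its end, in the units of the state.
- r.read_state(): the state, without advancing time (a new reading comes with each control period).
- r.snapshot(name): name is "side" or "top"; returns a dict with "image" (420x560x3 uint8, red, green, blue), "fx", "fy", "cx", "cy" (pixels), "R" (3x3) and "t" (3): a world point X has camera coordinates R X + t. Camera axes: x right, y down, z forward; pixel columns grow to the right and rows downward; lengths in m; the calibration is good to about 2 mm. A picture is of the moment at which its call begins. There is no depth.
- r.job_done(): hands the job in, once; it reports no verdict.
Trained networks look in a picture, given as the dict that the camera call returned (one of the last four; its "shot" number tells which), for a name from the list of things; names that differ only in an ending like _2 or _b are one class to them, and where a whole thing is asked for, a point or a joint stands for the part that bears it (a point fixed in the world has none). Each returns a list of dicts, best first, with "p" (0 to 1); they miss things now and then, are a little off and sometimes report something else, mostly with a low value. They report only what shows in the picture. A call takes as long as a camera call. They do not tell look-alikes from the thing itself.
- r.boxes_of(picture, thing): "xy" ([column, row] in pixels, amid what is visible of it).
- r.silhouettes(picture, thing): "mask" (420x560 bool, what is visible of it) and "xy" ([column, row] in pixels, amid what is visible of it).
- r.landmark_of(picture, thing): "xy" ([column, row] in pixels: a listed point, or the origin of a listed thing).
The state is a dict: "time_s": time; "joints": joint angles; "dq": joint speeds; "joint_torque": joint torques, N m; "tool_pos": TCP position; "tcp_rot": TCP orientation; "force": force on the tool from outside, world axes, zero at the start; "wrist_torque": the same for the moment, N m; "opening": opening from 0.0 (shut) to 1.0 (fully open).
Only numpy, scipy, OpenCV 4.12 (cv2) and the standard library are available. Lean on these libraries where they do the work, as an engineer would, in place of code of your own. Each camera call takes 0.05 s, during which the arm holds its last target.

TASK

Finish packing this bread basket: take the small tin loaf off the cooling rack gently, without crushing its crust, and set it down flat - do not drop it - in the empty half of the basket, opposite the loaf already there, so that the load is balanced. Then lift the basket by the middle of its hoop handle to about 10 cm clear of the counter, and finish while still holding it there, level and steady, for the customer to take. Never tip the basket, and leave the round loaf, the biscuit jar, the bottle and the plates where they are.

Things in the scene. Friction and masses are not known exactly. Their poses are not given: they have to be found in the camera images.
- loaf_mid (a point): The small tin loaf to be packed: a brown rectangular loaf lying on the wire cooling rack, 95 x 54 x 52 mm (length along its x, width along its y, height along z) with upright sides, about 130 g; this point is at its centre, 26 mm above its underside. The crust gives way under a hard pinch: a grip of 5 to 12 N carries it well, above 25 N on each side it is crushed.
- loaf: The same small tin loaf on the rack, as a body; origin at the centre of its underside.
- packed_loaf_mid (a point): The identical small tin loaf that already lies in one half of the basket, always in the half on the basket's +x side; 95 x 54 x 52 mm (length along its x, width along its y, height along z) with upright sides, about 130 g; this point is at its centre, 26 mm above its underside. The crust gives way under a hard pinch: a grip of 5 to 12 N carries it well, above 25 N on each side it is crushed.
- packed_loaf: The same packed loaf, as a body; origin at the centre of its underside.
- basket_floor (a point): Centre of the basket's inside floor (270 x 140 mm), 8 mm above the basket's underside and so above the counter at first. x along the basket, y across it, z up. The empty half is on its -x side: a loaf lying along x fits well with its centre at x = -72 mm, y = 0. Each half opens about 140 mm (along x) between handle and end wall; a gripper closing along y passes beside the handle.
- basket_handle (a point): Middle of the basket's hoop handle: a bent-wood bar, 20 mm wide along the basket's x and 10 mm thick, straight and level along the basket's y for 90 mm. This point is at the centre of the bar, 185 mm above the basket's underside; the loaves are 120 mm lower. The packed basket weighs about 0.7 kg and hangs level from here.
- basket: The basket: pale rectangular willow, about 420 g, walls 84 mm high leaning out to a rim of 320 mm (its x) x 192 mm (its y). A hoop handle crosses over its middle along y, 190 mm high at the top. Origin at the centre of the underside, axes as for the floor point.
- rack: Wire cooling rack, fixed on the counter, 236 mm (its x) x 346 mm (its y), bearing wires 30 mm above the counter; origin under its centre at counter height. The tin loaf lies on one end of it and the round loaf on the other.
- boule: Round floured loaf on the rack, 130 mm across, 76 mm high; origin at the centre of its underside. Leave alone.
- biscuit_jar: Glass jar of biscuits with a ball-knobbed lid, 110 mm across, 191 mm high; origin at the centre of its underside. Leave alone.
- syrup: Amber bottle, 60 mm across, 200 mm high; origin at the centre of its underside. Leave alone.
- plates: Stack of white plates, 140 mm across, 35 mm high; origin at the centre of its underside. Leave alone.
Mind the look-alikes: they are no part of the job. Leave any turquoise look-alike of the loaf alone. Leave any green or turquoise look-alike of the packed_loaf alone.

How it is judged:
On the way, in this order (a step that is already met when the one before it is completed fails the run):
1. the tin loaf lies flat on the floor of the basket's empty half, let go and at rest, opposite the other loaf, while the basket stands on the counter (x of loaf_mid in the frame of basket_floor between -0.115 and -0.035 m and y of loaf_mid in the frame of basket_floor between -0.06 and 0.06 m and z of loaf_mid in the frame of basket_floor between 0.014 and 0.04 m and angle between each of loaf_mid, packed_loaf_mid's own z axis and vertical below 0.35 rad and x of packed_loaf_mid in the frame of basket_floor between 0.035 and 0.115 m and y of packed_loaf_mid in the frame of basket_floor between -0.06 and 0.06 m and z of packed_loaf_mid in the frame of basket_floor between 0.014 and 0.04 m and contact force between the fingers and loaf below 0.1 N and contact force between the fingers and packed_loaf below 0.1 N and height (world z) of basket_floor below 0.012 m and linear speed of loaf below 0.03 m/s), for 0.2 s.
2. the basket is held by the fingers, level and still, about 10 cm clear of the counter with both loaves in it (height (world z) of basket_floor between 0.078 and 0.188 m and angle between basket_floor's own z axis and vertical below 0.1 rad and contact force between the fingers and basket above 2 N and distance between the grasp point and basket_handle below 0.04 m and linear speed of basket below 0.03 m/s and angular speed of basket below 0.15 rad/s and x of loaf_mid in the frame of basket_floor between -0.115 and -0.035 m and y of loaf_mid in the frame of basket_floor between -0.06 and 0.06 m and z of loaf_mid in the frame of basket_floor between 0.014 and 0.04 m and angle between each of loaf_mid, packed_loaf_mid's own z axis and vertical below 0.35 rad and x of packed_loaf_mid in the frame of basket_floor between 0.035 and 0.115 m and y of packed_loaf_mid in the frame of basket_floor between -0.06 and 0.06 m and z of packed_loaf_mid in the frame of basket_floor between 0.014 and 0.04 m and contact force between the fingers and loaf below 0.1 N and contact force between the fingers and packed_loaf below 0.1 N and contact force between basket and boule below 0.05 N and contact force between basket and biscuit_jar below 0.05 N and contact force between basket and syrup below 0.05 N and contact force between basket and plates below 0.05 N and contact force between basket and rack below 0.05 N), for 1 s.
At the end, for the whole second after the job is handed in: The basket hangs by its handle's middle (within 40 mm) in the fingers alone, underside 70 to 180 mm above the counter, within 0.10 rad of level, slower than 0.03 m/s and 0.15 rad/s; both loaves lie flat on its floor, one in each half (centres 35 to 115 mm from the middle), untouched by the fingers (all of step 2); the arm keeps its last pose, push and grip.
It fails at once if a tin loaf is squeezed so hard that its crust is crushed (contact force between the fingers and loaf above 50 N or contact force between the fingers and packed_loaf above 50 N).
It fails at once if the tin loaf is dropped (falls freely faster than 0.8 m/s) (linear speed of loaf above 0.8 m/s and contact force between the fingers and loaf below 0.1 N).
It fails at once if the basket is tipped by more than 0.35 rad (angle between basket_floor's own z axis and vertical above 0.35 rad).
It fails at once if a bystander (round loaf, jar, bottle or plates) is moved more than 30 mm (distance of any of boule, biscuit_jar, syrup, plates from where it was at the start of the episode above 0.03 m).
It also fails if it takes over 69 s, if anything falls off the work surface, if the arm or the gripper's body presses on something with over 40 N, if the wrist force passes 120 N, or if a joint passes its speed limit or range.

## Working session

There is one attempt and no reset: what is moved stays moved. The work goes in short steps, Python scripts to look and compute and a tool call to move; the robot and the scene stay as the last step left them, time stands still between calls to the robot, and variables do not carry over. Pictures are saved under pics/ and viewed, and the job is handed in when it is done.

Besides the shell and the picture viewer there is one more tool, called after "Request:" as a command line: name --pt "numbers of a row" for each row, then --argument value for the rest. send_rows: Moves the arm, as the interface text tells. Its arguments: {"type":"object","properties":{"deltas":{"type":"array","items":{"type":"array","items":{"type":"number"}}},"force":{"type":"number"}},"required":["deltas"]}

```bash
ls; mkdir -p pics; cat > h.py <<'E'
import numpy as np, cv2
from station import r
from scipy.spatial.transform import Rotation as Ro
def ray(p,xy):
    d=np.array([(xy[0]-p['cx'])/p['fx'],(xy[1]-p['cy'])/p['fy'],1.]); R=np.array(p['R']);t=np.array(p['t'])
    return -R.T@t, R.T@d
def onz(p,xy,z):
    c,d=ray(p,xy); return c+d*(z-c[2])/d[2]
def proj(p,X):
    q=np.array(p['R'])@np.array(X)+np.array(p['t']); return [p['fx']*q[0]/q[2]+p['cx'],p['fy']*q[1]/q[2]+p['cy']]
def tri(p1,a,p2,b):
    c1,d1=ray(p1,a);c2,d2=ray(p2,b);A=np.stack([d1,-d2],1);s=np.linalg.lstsq(A,c2-c1,rcond=None)[0]
    x,y=c1+s[0]*d1,c2+s[1]*d2; return (x+y)/2,np.linalg.norm(x-y)
def save(p,n): cv2.imwrite('pics/'+n,cv2.cvtColor(p['image'],cv2.COLOR_RGB2BGR))
def both(): return r.snapshot('top'),r.snapshot('side')
E
python3 - <<'E'
from h import *
np.set_printoptions(precision=4,suppress=True)
print(r.read_state(), r.tip_reach)
T,S=both(); save(T,'t0.png');save(S,'s0.png')
for n in ['loaf_mid','packed_loaf_mid','basket_floor','basket_handle','basket','rack','boule','biscuit_jar','syrup','plates']:
    for nm,p in (('T',T),('S',S)):
        print(n,nm,[(round(d['p'],2),np.round(d['xy'],1).tolist()) for d in r.landmark_of(p,n)[:4]])
E
```

```text
pics
{'time_s': 0.0, 'joints': array([-1.2572,  0.5372, -0.0044,  1.5388,  0.0026,  1.0673, -0.0712]), 'dq': array([ 0.0003, -0.0003, -0.0005, -0.0004,  0.0009,  0.0005,  0.0014]), 'joint_torque': array([  0.0011, -57.099 ,   0.9908, -25.1602,  -0.0563,   0.0179,
         0.0001]), 'tool_pos': array([0.2408, 0.6032, 0.2628]), 'tcp_rot': array([ 2.5999,  1.7617, -0.0021]), 'force': array([-0.5031,  0.407 ,  0.0315]), 'wrist_torque': array([ 0.0056, -0.0345,  0.0406]), 'opening': 0.997697363431573} 0.025
loaf_mid T [(0.96, [401.1, 306.4]), (0.91, [367.0, 154.5]), (0.79, [340.0, 228.0]), (0.57, [227.3, 213.3])]
loaf_mid S [(0.95, [276.9, 189.8]), (0.65, [308.9, 210.5]), (0.6, [410.4, 223.3]), (0.32, [333.5, 217.6])]
packed_loaf_mid T [(0.78, [227.4, 215.1]), (0.77, [244.0, 151.2]), (0.62, [140.0, 228.9])]
packed_loaf_mid S [(0.74, [156.7, 314.4]), (0.53, [230.1, 258.1]), (0.49, [195.8, 231.9])]
basket_floor T [(0.65, [240.7, 230.6])]
basket_floor S [(0.97, [248.8, 264.5])]
basket_handle T [(0.94, [231.8, 226.6])]
basket_handle S [(0.71, [246.8, 218.1])]
basket T []
basket S [(0.91, [249.4, 267.2]), (0.47, [314.4, 215.2])]
rack T [(0.65, [368.9, 227.4]), (0.37, [400.0, 226.1]), (0.25, [236.2, 226.8])]
rack S [(0.62, [332.3, 216.2])]
boule T [(0.74, [399.3, 226.9])]
boule S [(0.88, [353.0, 199.1]), (0.54, [332.2, 213.6])]
biscuit_jar T [(0.65, [193.6, 166.2]), (0.47, [342.3, 223.5])]
biscuit_jar S [(0.78, [163.3, 264.7])]
syrup T [(0.95, [416.5, 169.3])]
syrup S [(0.7, [249.7, 269.2]), (0.55, [319.7, 179.2])]
plates T [(0.75, [313.3, 146.6])]
plates S [(0.65, [244.8, 205.5]), (0.41, [320.9, 180.6])]
```

View pics/t0.png

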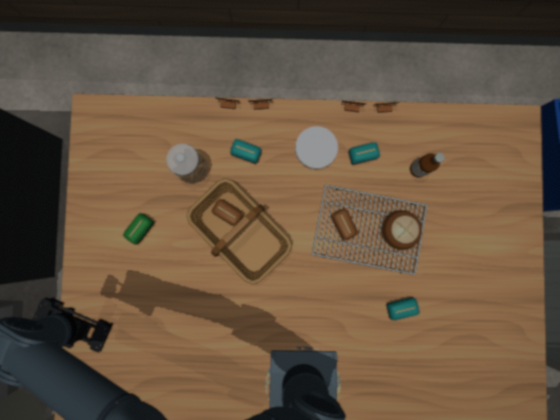

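View pics/s0.png

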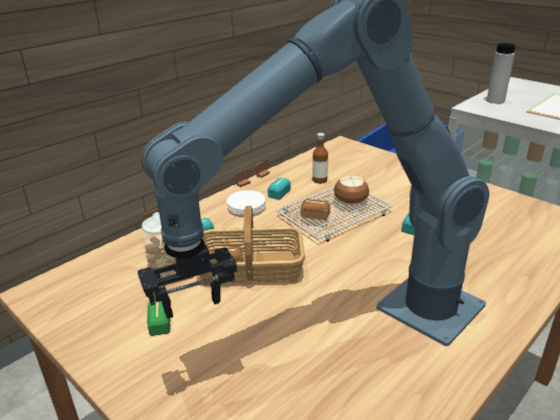

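The top view shows the brown loaf on the rack at (344,224). The packed brown loaf is in the basket at (228,212). Turquoise look-alikes are at (245,151), (364,153) and (403,308), with a green one at (138,229). The target is the brown loaf on the rack, at about (316,209) in the side view, because it is the only one with the right colour and place. I'll confirm with a crop and measure.

```bash
python3 - <<'E'
from h import *
np.set_printoptions(precision=4,suppress=True)
T,S=both()
c=cv2.cvtColor(T['image'],cv2.COLOR_RGB2BGR)[140:300,175:435]
cv2.imwrite('pics/tc.png',cv2.resize(c,None,fx=3,fy=3,interpolation=cv2.INTER_CUBIC))
c=cv2.cvtColor(S['image'],cv2.COLOR_RGB2BGR)[160:300,180:400]
cv2.imwrite('pics/sc.png',cv2.resize(c,None,fx=3.5,fy=3.5,interpolation=cv2.INTER_CUBIC))
print('campos',-T['R'].T@T['t'],-S['R'].T@S['t'],T['fx'])
def lm(p,n,near):
    L=r.landmark_of(p,n)
    L=[np.array(d['xy']) for d in L if np.linalg.norm(np.array(d['xy'])-near)<20]
    return L[0] if L else None
for n,a,b,z in [('loaf_mid',(344,224),(316,209),.056),('packed_loaf_mid',(228,212),(230,256),.034),('basket_floor',(241,231),(249,264),.008),('basket_handle',(236,230),(248,218),.185)]:
    x,y=lm(T,n,a),lm(S,n,b); print(n,x,y)
    if x is not None: print('  top@z',onz(T,x,z))
    if y is not None: print('  side@z',onz(S,y,z))
    if x is not None and y is not None: print('  tri',tri(T,x,S,y))
for n,near,z in [('loaf',(344,224),.082),('packed_loaf',(228,212),.06),('basket',(240,230),.084),('rack',(370,230),.03)]:
    for d in r.silhouettes(T,n):
        if np.linalg.norm(np.array(d['xy'])-near)<25:
            m=d['mask'];ys,xs=np.nonzero(m)
            W=np.array([onz(T,(u,v),z)[:2] for u,v in zip(xs,ys)])
            rc=cv2.minAreaRect((W*1000).astype(np.float32)); print(n,round(d['p'],2),m.sum(),W.mean(0),rc); break
for n,near,z in [('biscuit_jar',(182,160),.19),('plates',(317,147),.03),('syrup',(425,165),.1),('boule',(402,230),.07)]:
    print(n,onz(T,near,z))
E
```

```text
campos [0.4483 0.0933 1.4424] [-0.4897  1.0751  0.968 ] 432.72985341950323
loaf_mid [345.  227.7] [313.2 207.4]
  top@z [ 0.508  -0.1232  0.056 ]
  side@z [ 0.5284 -0.1186  0.056 ]
  tri (array([ 0.5142, -0.1158,  0.0635]), np.float64(0.017998656145325823))
packed_loaf_mid [226.5 212.2] [224.9 257.1]
  top@z [0.5516 0.2607 0.034 ]
  side@z [0.5559 0.2609 0.034 ]
  tri (array([0.5525, 0.2616, 0.0358]), np.float64(0.003106000284592445))
basket_floor [240.9 232.7] [248.9 265.5]
  top@z [0.4865 0.2142 0.008 ]
  side@z [0.4968 0.2176 0.008 ]
  tri (array([0.4898, 0.2174, 0.0113]), np.float64(0.009646946236713094))
basket_handle [235.4 227.7] [247.5 215.2]
  top@z [0.4959 0.2156 0.185 ]
  side@z [0.4965 0.2112 0.185 ]
  tri (array([0.4949, 0.2144, 0.1872]), np.float64(0.002727401257435444))
loaf 0.97 579 [ 0.5178 -0.1156] ((517.67724609375, -115.60089111328125), (97.03273010253906, 61.03791809082031), 27.36707305908203)
packed_loaf 0.85 485 [0.549  0.2564] ((549.4141845703125, 256.2327880859375), (94.70054626464844, 55.99595642089844), 55.729713439941406)
basket 0.63 5856 [0.486  0.2132] ((491.21331787109375, 218.06369018554688), (322.31756591796875, 220.90170288085938), 46.00625991821289)
biscuit_jar [0.6901 0.3761 0.19  ]
plates [ 0.7745 -0.0317  0.03  ]
syrup [ 0.7088 -0.3666  0.1   ]
boule [ 0.5038 -0.3029  0.07  ]
```

View pics/tc.png

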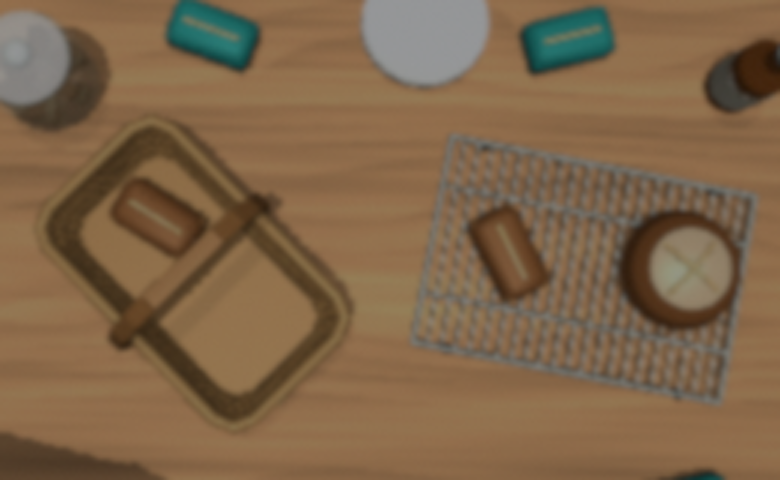

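View pics/sc.png

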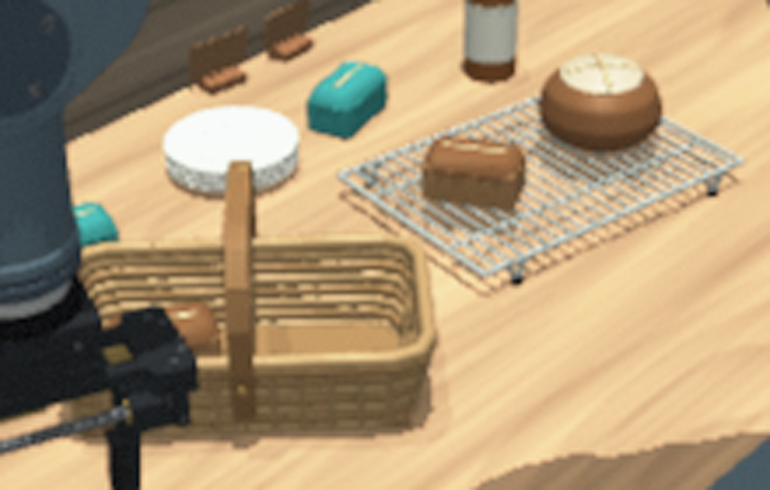

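The crops confirm the plain brown loaf on the rack is the target, with the basket's empty half toward the robot's right. I'll refine the loaf and basket poses by fitting their silhouettes in both views.

```bash
cat > fit.py <<'E'
from h import *
from scipy.optimize import minimize
def box(L,W,z0,z1): return np.array([[x,y,z] for x in(-L/2,L/2) for y in(-W/2,W/2) for z in(z0,z1)])
def rect(L,W,z): return np.array([[x,y,z] for x in(-L/2,L/2) for y in(-W/2,W/2)])
def hull_mask(p,P,sc=4):
    uv=np.array([proj(p,x) for x in P]); h=cv2.convexHull((uv*sc).astype(np.float32)+sc/2)
    m=np.zeros((420*sc,560*sc),np.uint8); cv2.fillPoly(m,[h.astype(np.int32)],1)
    return cv2.resize(m.astype(np.float32),(560,420),interpolation=cv2.INTER_AREA)
def fit(obs,P,x0):
    def f(v):
        R=Ro.from_euler('z',v[2]).as_matrix(); Q=P@R.T+[v[0],v[1],0]; s=0
        for p,m in obs:
            h=hull_mask(p,Q); s+=1-np.minimum(h,m).sum()/np.maximum(h,m).sum()
        return s
    b=minimize(f,x0,method='Nelder-Mead',options=dict(initial_simplex=[x0,[x0[0]+.01,x0[1],x0[2]],[x0[0],x0[1]+.01,x0[2]],[x0[0],x0[1],x0[2]+.1]],maxiter=120))
    return b.x,b.fun
def sil(p,n,near,tol=25):
    for d in r.silhouettes(p,n):
        if np.linalg.norm(np.array(d['xy'])-near)<tol: return d['mask'].astype(np.float32)
E
python3 - <<'E'
from fit import *
np.set_printoptions(precision=4,suppress=True)
T,S=both()
a,b=sil(T,'loaf',(344,224)),sil(S,'loaf',(316,209))
P=box(.095,.054,.03,.082)
for nm,o in (('both',[(T,a),(S,b)]),('T',[(T,a)]),('S',[(S,b)])):
    print(nm,fit(o,P,[.518,-.118,.48]))
a=sil(T,'basket',(240,230))
hm=lambda m:hull_mask(T,None) 
c,_=cv2.findContours(a.astype(np.uint8),cv2.RETR_EXTERNAL,cv2.CHAIN_APPROX_NONE)
a=a.astype(np.uint8); cv2.fillPoly(a,[cv2.convexHull(np.vstack(c))],1)
a=a.astype(np.float32)
rr=[]
for sx in(-1,1):
  for sy in(-1,1):
    for t in np.linspace(0,np.pi/2,6): rr.append([sx*(.115+.045*np.cos(t)),sy*(.051+.045*np.sin(t)),.084])
P=np.array(rr+[[x,y,.185] for x in(-.01,.01) for y in(-.06,.06)]+rect(.27,.14,0).tolist())
print('basket T',fit([(T,a)],P,[.492,.216,.8]))
v=dict(a=a); cv2.imwrite('pics/bm.png',(a*200+T['image'][...,0]*.2).astype(np.uint8))
a=sil(T,'packed_loaf',(228,212)); print(fit([(T,a)],box(.095,.054,.008,.06),[.55,.256,.95]))
E
```

```text
both (array([ 0.5196, -0.1166,  0.486 ]), np.float64(0.21165722608566284))
T (array([ 0.518 , -0.1177,  0.4465]), np.float64(0.07947295904159546))
S (array([ 0.5231, -0.119 ,  0.5383]), np.float64(0.12622720003128052))
basket T (array([0.4912, 0.2163, 0.8017]), np.float64(0.07419008016586304))
(array([0.55  , 0.2587, 1.0209]), np.float64(0.1004873514175415))
```

View pics/bm.png

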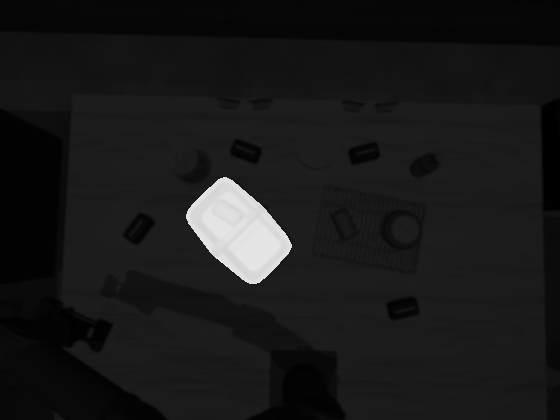

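Loaf: (0.519, -0.117), yaw 27.5°. Basket: (0.492, 0.2155), yaw 46°. The poses are consistent with the given sizes and reach. Next I'll work out the approach above the loaf.

```bash
cat >> h.py <<'E'
def go(pos,yaw,st=None):
    st=st or r.read_state()
    R0=Ro.from_rotvec(st['tcp_rot']); R1=Ro.from_euler('z',yaw,degrees=True)*Ro.from_matrix(np.diag([1.,-1,-1]))
    d=R0.inv().apply(np.array(pos)-st['tool_pos']); q=(R0.inv()*R1).as_rotvec(degrees=True)
    return np.round(np.r_[d*1,q],4)
def yawnow():
    x=Ro.from_rotvec(r.read_state()['tcp_rot']).as_matrix(); return np.degrees(np.arctan2(x[1,0],x[0,0])), x[:,2]
E
python3 - <<'E'
from h import *
np.set_printoptions(precision=4,suppress=True)
print(yawnow(), go([.45,.25,.31],0)); print(go([.519,-.117,.25],-62.5))
E
```

```text
(np.float64(68.2418618028551), array([ 0.,  0., -1.])) [-0.251   0.3253 -0.0463  0.0008 -0.0013 68.2419]
[ -0.5663   0.5254   0.0137  -0.      -0.0018 130.7419]
```

Request:
send_rows --pt "-0.025 0.023 -0.02 0 0 6 0.088" --pt "-0.06 0.056 -0.035 0 0 14 0.088" --pt "-0.1 0.093 -0.04 0 0 23 0.088" --pt "-0.14 0.13 -0.04 0 0 32 0.088" --pt "-0.18 0.167 -0.04 0 0 41 0.088" --pt "-0.22 0.204 -0.04 0 0 50 0.088" --pt "-0.26 0.241 -0.04 0 0 59 0.088" --pt "-0.3 0.278 -0.04 0 0 68 0.088" --force 8

```text
time_s: 3.1
tool_pos: [0.3885, 0.2204, 0.3041]
tcp_rot: [-3.141, 0.001, -0.001]
force: [1.0, -0.1, -0.5]
opening: 1.002
```

```bash
python3 - <<'E'
from h import *
np.set_printoptions(precision=4,suppress=True)
print(r.read_state()['tool_pos'],yawnow(), go([.519,-.117,.22],-62.5))
E
```

```text
[0.3885 0.2204 0.3041] (np.float64(-0.047528309226003554), array([ 0.0007,  0.0008, -1.    ])) [ 0.1308  0.3373  0.0839 -0.0634 -0.0082 62.4525]
```

Request:
send_rows --pt "0.012 0.03 0.0 0 0 6 0.088" --pt "0.03 0.076 0.0 0 0 14 0.088" --pt "0.049 0.125 0.0 0 0 23 0.088" --pt "0.068 0.175 0.01 0 0 32 0.088" --pt "0.087 0.225 0.03 0 0 41 0.088" --pt "0.105 0.271 0.05 0 0 50 0.088" --pt "0.12 0.311 0.07 0 0 58 0.088" --pt "0.1308 0.3373 0.084 0 0 62.5 0.088"

```text
time_s: 4.1
tool_pos: [0.5209, -0.1161, 0.2187]
tcp_rot: [2.685, -1.629, -0.0]
force: [-0.5, 0.6, 0.6]
opening: 0.995
```

```bash
python3 - <<'E'
from fit import *
np.set_printoptions(precision=4,suppress=True)
T,S=both();save(T,'t1.png')
c=cv2.cvtColor(S['image'],cv2.COLOR_RGB2BGR)[120:280,220:440]
cv2.imwrite('pics/s1.png',cv2.resize(c,None,fx=3.5,fy=3.5,interpolation=cv2.INTER_CUBIC))
print(r.read_state()['tool_pos'],yawnow(), go([.519,-.117,.075],-62.5))
for z in (.03,.069): print(proj(S,[.519,-.117,z]))
E
```

```text
[ 0.5204 -0.1172  0.2184] (np.float64(-62.50451734462476), array([-0.0017, -0.0022, -1.    ])) [-0.0009  0.0008  0.1434  0.1435 -0.0659 -0.0046]
[np.float64(314.8696970156497), np.float64(214.994933298002)]
[np.float64(315.01528385290294), np.float64(205.21896490865785)]
```

View pics/s1.png

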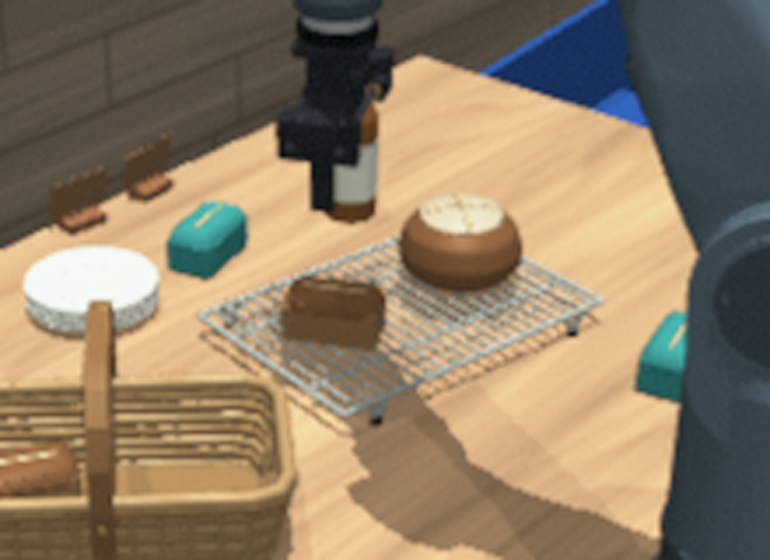

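View pics/t1.png

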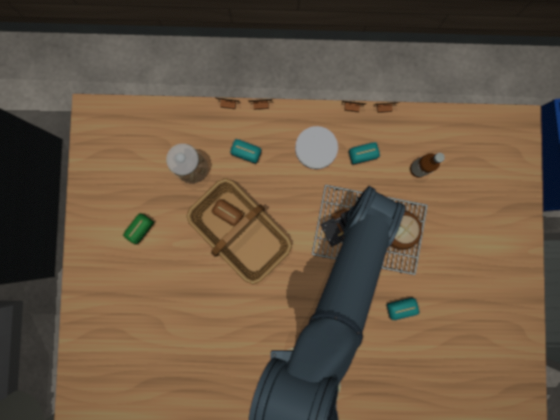

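The gripper is above the loaf and clear of the boule. Descending.

Request:
send_rows --pt "0 0 0.01 0 0 0 0.088" --pt "-0.0005 0 0.03 0 0 0 0.088" --pt "-0.001 0.001 0.055 0 0 0 0.088" --pt "-0.001 0.001 0.08 0 0 0 0.088" --pt "-0.001 0.001 0.105 0 0 0 0.088" --pt "-0.001 0.001 0.125 0 0 0 0.088" --pt "-0.001 0.001 0.138 0 0 0 0.088" --pt "-0.001 0.001 0.144 0 0 0 0.088"

```text
time_s: 5.2
tool_pos: [0.5188, -0.114, 0.0752]
tcp_rot: [-2.69, 1.623, 0.001]
force: [1.0, 0.8, 0.9]
opening: 0.998
```

```bash
python3 - <<'E'
from fit import *
np.set_printoptions(precision=4,suppress=True)
S=r.snapshot('side')
c=cv2.cvtColor(S['image'],cv2.COLOR_RGB2BGR)[140:260,250:400]
cv2.imwrite('pics/s2.png',cv2.resize(c,None,fx=5,fy=5,interpolation=cv2.INTER_CUBIC))
print(r.read_state()['tool_pos'],r.read_state()['force'],yawnow(), go([.519,-.117,.075],-62.5))
E
```

```text
[ 0.5187 -0.1141  0.075 ] [ 0.5367 -0.4804 -0.6407] (np.float64(-62.236836390488726), array([-0.0005,  0.0002, -1.    ])) [0.0028 0.0011 0.     0.0221 0.0223 0.2632]
```

View pics/s2.png

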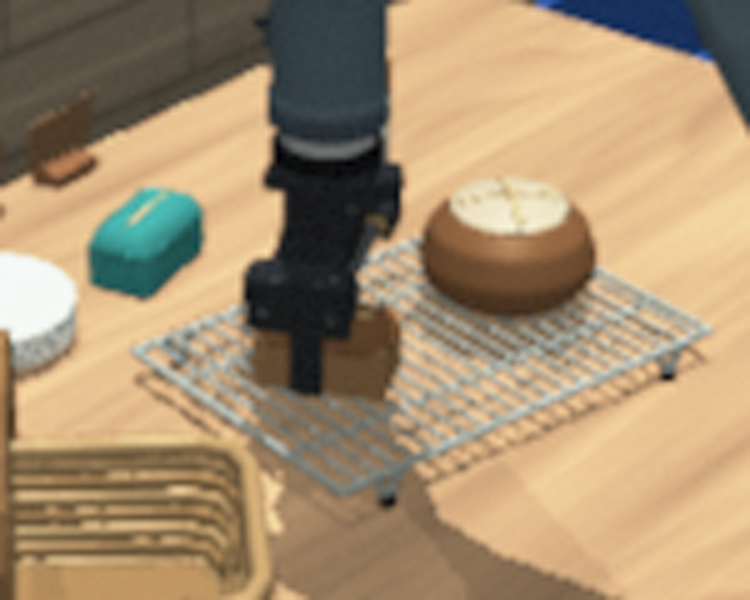

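The fingers straddle the loaf at about (307,350) in the crop, and the tips clear the rack wires. Closing gently at 8 N.

Request:
send_rows --pt "0 0 0 0 0 0 0.075" --pt "0 0 0 0 0 0 0.065" --pt "0 0 0 0 0 0 0.06" --pt "0 0 0 0 0 0 0.056" --pt "0 0 0 0 0 0 0.052" --pt "0 0 0 0 0 0 0.048" --pt "0 0 0 0 0 0 0.045" --pt "0 0 0 0 0 0 0.045" --force 9

```text
time_s: 6.25
tool_pos: [0.5194, -0.1149, 0.0761]
tcp_rot: [-2.689, 1.624, -0.002]
force: [0.9, -1.9, 5.6]
opening: 0.612
```

Request:
send_rows --pt "0 0 -0.005 0 0 0 0.045" --pt "0 0 -0.015 0 0 0 0.045" --pt "0 0 -0.03 0 0 0 0.045" --pt "0 0 -0.05 0 0 0 0.045" --pt "0 0 -0.07 0 0 0 0.045" --pt "0 0 -0.09 0 0 0 0.045" --pt "0 0 -0.105 0 0 0 0.045" --pt "0 0 -0.115 0 0 0 0.045"

```text
time_s: 7.25
tool_pos: [0.5189, -0.1142, 0.1918]
tcp_rot: [-2.689, 1.624, -0.001]
force: [0.5, 0.1, -0.9]
opening: 0.61
```

```bash
python3 - <<'E'
from fit import *
np.set_printoptions(precision=4,suppress=True)
S=r.snapshot('side')
c=cv2.cvtColor(S['image'],cv2.COLOR_RGB2BGR)[110:270,200:400]
cv2.imwrite('pics/s3.png',cv2.resize(c,None,fx=3.75,fy=3.75,interpolation=cv2.INTER_CUBIC))
st=r.read_state();print(st['tool_pos'],st['force'],st['opening']*.0881,yawnow())
b=np.array([.492,.2155]);e=np.array([np.cos(.8),np.sin(.8)]);t=b-.072*e;print(t)
print(go([*t,.19],-44.2))
E
```

```text
[ 0.5194 -0.1144  0.1925] [ 0.685  -0.2414 -0.6779] 0.05394777058794592 (np.float64(-62.2595406057782), array([ 0.0019,  0.0001, -1.    ]))
[0.4418 0.1639]
[ -0.2824  -0.0609   0.0024  -0.0887  -0.061  -18.0595]
```

View pics/s3.png

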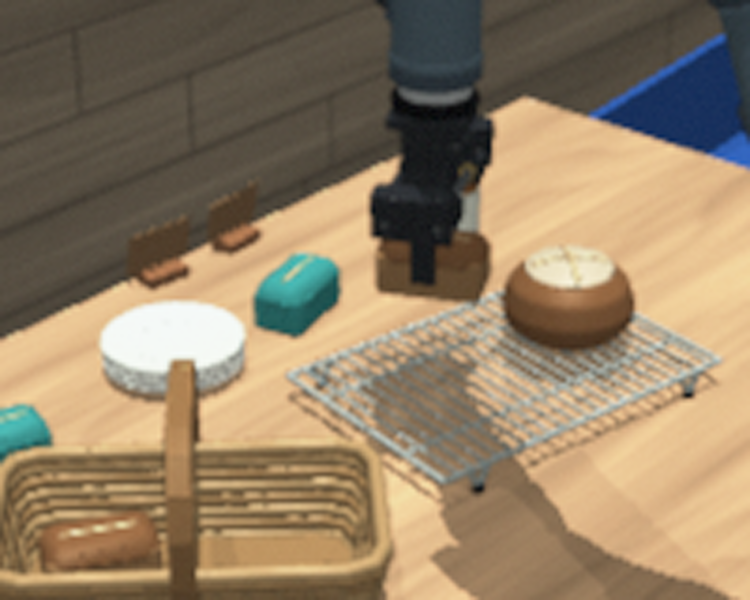

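The loaf is held at 54 mm opening, matching its width, and lifted clear. Carrying it over the empty half.

Request:
send_rows --pt "-0.01 -0.002 0 0 0 -1 0.045" --pt "-0.035 -0.008 0 0 0 -3 0.045" --pt "-0.075 -0.016 0 0 0 -5 0.045" --pt "-0.12 -0.026 0 0 0 -8 0.045" --pt "-0.165 -0.036 0 0 0 -11 0.045" --pt "-0.21 -0.046 0 0 0 -14 0.045" --pt "-0.25 -0.054 0 0 0 -16 0.045" --pt "-0.275 -0.06 0 0 0 -18 0.045"

```text
time_s: 8.3
tool_pos: [0.4421, 0.1595, 0.19]
tcp_rot: [2.912, -1.176, -0.003]
force: [-0.3, 0.0, -1.2]
opening: 0.611
```

Request:
send_rows --pt "-0.007 -0.001 0 0 0 0 0.045" --pt "-0.007 -0.001 0 0 0 0 0.045" --pt "-0.007 -0.001 0 0 0 0 0.045" --pt "-0.007 -0.001 0 0 0 0 0.045" --pt "-0.007 -0.001 0 0 0 0 0.045" --pt "-0.007 -0.001 0 0 0 0 0.045" --pt "-0.007 -0.001 0 0 0 0 0.045" --pt "-0.007 -0.001 0 0 0 0 0.045"

```text
time_s: 9.3
tool_pos: [0.4396, 0.1626, 0.1907]
tcp_rot: [-2.91, 1.183, -0.0]
force: [0.6, 0.0, -1.9]
opening: 0.613
```

```bash
python3 - <<'E'
from fit import *
np.set_printoptions(precision=4,suppress=True)
T,S=both()
c=cv2.cvtColor(S['image'],cv2.COLOR_RGB2BGR)[120:300,180:400]
cv2.imwrite('pics/s4.png',cv2.resize(c,None,fx=3.3,fy=3.3,interpolation=cv2.INTER_CUBIC))
c=cv2.cvtColor(T['image'],cv2.COLOR_RGB2BGR)[160:320,160:360]
cv2.imwrite('pics/t4.png',cv2.resize(c,None,fx=3.5,fy=3.5,interpolation=cv2.INTER_CUBIC))
st=r.read_state();print(st['time_s'],st['tool_pos'],st['force'],st['opening']*.0881,yawnow())
print(go([.4418,.1639,.19],-44.2))
for n in ['basket_handle','basket_floor','loaf_mid','packed_loaf_mid']:
    print(n,[(round(d['p'],2),np.round(d['xy'],1).tolist()) for d in r.landmark_of(S,n)[:4]],[(round(d['p'],2),np.round(d['xy'],1).tolist()) for d in r.landmark_of(T,n)[:4]])
print(proj(S,[*st['tool_pos'][:2],.173]))
E
```

```text
9.4 [0.4396 0.1626 0.1907] [-0.2344  0.1598 -1.2419] 0.05357660136135884 (np.float64(-44.25229762023353), array([ 0.0001,  0.    , -1.    ]))
[ 0.0007 -0.0024  0.0007 -0.0027 -0.002  -0.0523]
basket_handle [(0.9, [245.9, 215.1]), (0.51, [163.4, 263.2])] [(0.79, [234.5, 225.3])]
basket_floor [(0.94, [247.8, 266.7])] [(0.76, [239.1, 230.9])]
loaf_mid [(0.88, [271.2, 218.5]), (0.65, [412.5, 220.4]), (0.59, [279.2, 186.0])] [(0.84, [365.2, 151.9]), (0.62, [403.8, 306.9])]
packed_loaf_mid [(0.86, [224.2, 257.3]), (0.8, [199.5, 230.3]), (0.77, [156.4, 315.7])] [(0.79, [228.6, 212.9]), (0.69, [246.7, 151.3]), (0.66, [137.4, 227.6])]
[np.float64(273.3535488802295), np.float64(219.0838339150878)]
```

View pics/s4.png

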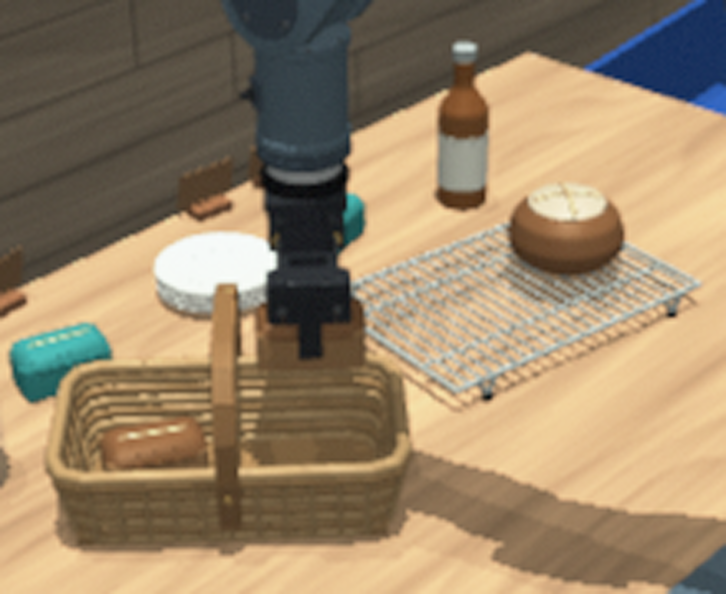

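View pics/t4.png

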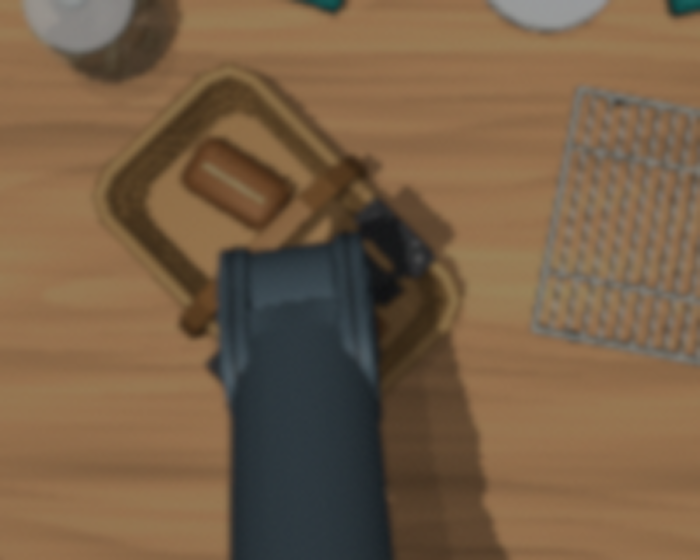

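The loaf is level and centred in the fingers above the empty half. I'll shift 3 mm away from the handle and descend in stages.

Request:
send_rows --pt "0 0.001 0.005 0 0 0 0.045" --pt "0 0.003 0.015 0 0 0 0.045" --pt "0 0.003 0.03 0 0 0 0.045" --pt "0 0.003 0.045 0 0 0 0.045" --pt "0 0.003 0.06 0 0 0 0.045" --pt "0 0.003 0.072 0 0 0 0.045" --pt "0 0.003 0.08 0 0 0 0.045" --pt "0 0.003 0.085 0 0 0 0.045"

```text
time_s: 10.8
tool_pos: [0.4375, 0.1604, 0.1053]
tcp_rot: [2.91, -1.184, -0.0]
force: [0.6, 0.0, -1.1]
opening: 0.614
```

```bash
python3 - <<'E'
from fit import *
np.set_printoptions(precision=4,suppress=True)
T,S=both()
c=cv2.cvtColor(S['image'],cv2.COLOR_RGB2BGR)[120:300,180:400]
cv2.imwrite('pics/s5.png',cv2.resize(c,None,fx=3.3,fy=3.3,interpolation=cv2.INTER_CUBIC))
st=r.read_state();print(st['time_s'],st['tool_pos'],st['force'],st['opening']*.0881,yawnow())
print(go([.4383,.1603,.0615],-44.2))
E
```

```text
10.9 [0.4374 0.1604 0.1054] [-0.3265  0.7328 -0.8569] 0.0540791184492906 (np.float64(-44.261174627601115), array([-0.0004, -0.0002, -1.    ]))
[ 0.0007 -0.0006  0.0439  0.0232  0.0066 -0.0612]
```

View pics/s5.png

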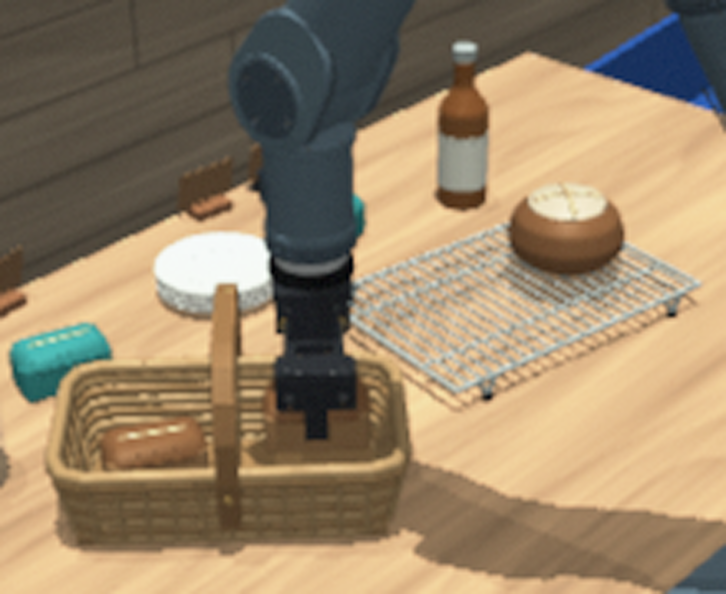

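Request:
send_rows --pt "0 0 0.006 0 0 0 0.045" --pt "0 0 0.014 0 0 0 0.045" --pt "0 0 0.022 0 0 0 0.045" --pt "0 0 0.03 0 0 0 0.045" --pt "0 0 0.036 0 0 0 0.045" --pt "0 0 0.041 0 0 0 0.045" --pt "0 0 0.045 0 0 0 0.045" --pt "0 0 0.047 0 0 0 0.045"

```text
time_s: 11.9
tool_pos: [0.4375, 0.1604, 0.0585]
tcp_rot: [2.91, -1.183, -0.0]
force: [0.2, -0.2, -2.0]
opening: 0.614
```

Request:
send_rows --pt "0 0 0.001 0 0 0 0.045" --pt "0 0 0.002 0 0 0 0.045" --pt "0 0 0.002 0 0 0 0.045" --pt "0 0 0.003 0 0 0 0.045" --pt "0 0 0.003 0 0 0 0.045" --pt "0 0 0.003 0 0 0 0.045" --pt "0 0 0.003 0 0 0 0.045" --pt "0 0 0.003 0 0 0 0.045"

```text
time_s: 12.9
tool_pos: [0.4375, 0.1605, 0.0557]
tcp_rot: [-2.91, 1.183, -0.0]
force: [-0.3, 1.0, -1.5]
opening: 0.611
```

```bash
python3 - <<'E'
from fit import *
np.set_printoptions(precision=4,suppress=True)
T,S=both()
c=cv2.cvtColor(S['image'],cv2.COLOR_RGB2BGR)[120:300,180:400]
cv2.imwrite('pics/s6.png',cv2.resize(c,None,fx=3.3,fy=3.3,interpolation=cv2.INTER_CUBIC))
st=r.read_state();print(st['time_s'],st['tool_pos'],st['force'],st['opening']*.0881,yawnow())
E
```

```text
13.0 [0.4375 0.1605 0.0557] [-0.5185  0.8233 -0.4047] 0.05394396581709369 (np.float64(-44.2590759648349), array([ 0.,  0., -1.]))
```

View pics/s6.png

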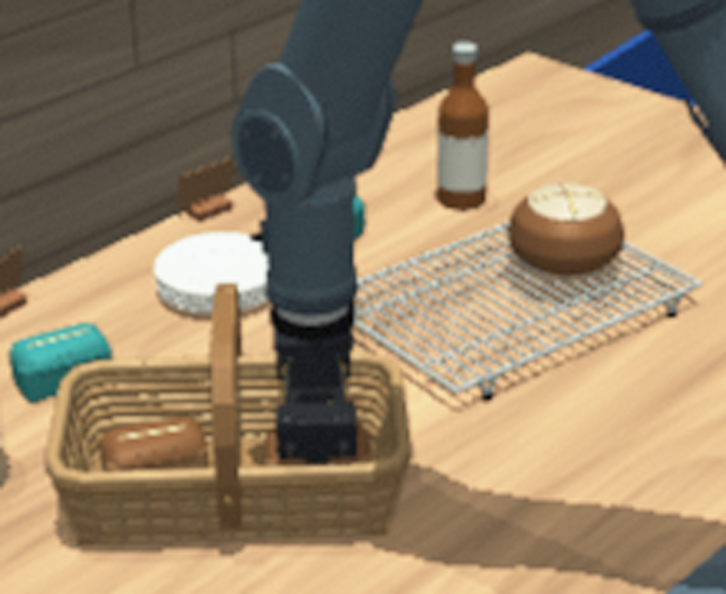

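Request:
send_rows --pt "0 0 0.0005 0 0 0 0.045" --pt "0 0 0.001 0 0 0 0.045" --pt "0 0 0.0015 0 0 0 0.045" --pt "0 0 0.002 0 0 0 0.045" --pt "0 0 0.002 0 0 0 0.045" --pt "0 0 0.002 0 0 0 0.045" --pt "0 0 0.002 0 0 0 0.045" --pt "0 0 0.002 0 0 0 0.045"

```text
time_s: 14.0
tool_pos: [0.4375, 0.1605, 0.0541]
tcp_rot: [-2.91, 1.183, 0.0]
force: [-2.0, -0.8, 6.9]
opening: 0.61
```

```bash
python3 - <<'E'
from h import *
for i in range(4):
    st=r.read_state();print(st['time_s'],st['tool_pos'],st['force'],st['opening']*.0881); r.snapshot('side')
E
```

```text
14.0 [0.43748668 0.16045822 0.05411501] [-2.01444983 -0.80318252  6.94180398] 0.05376743124762934
14.05 [0.43748983 0.16040953 0.05411141] [-3.01350167 -0.72735161  6.13545591] 0.05391780031526027
14.1 [0.43749199 0.16046713 0.05414069] [-0.73295791 -0.68959005  6.33183375] 0.053613272527539016
14.15 [0.43748245 0.16044857 0.05411694] [-2.80528755 -0.51320805  6.92324703] 0.05385941620551285
```

Contact registers at about 7 N upward, with the TCP at 0.054 as predicted, so the loaf is on the floor. Opening slowly.

Request:
send_rows --pt "0 0 -0.0005 0 0 0 0.055" --pt "0 0 -0.0005 0 0 0 0.057" --pt "0 0 -0.0005 0 0 0 0.06" --pt "0 0 -0.0005 0 0 0 0.064" --pt "0 0 -0.0005 0 0 0 0.068" --pt "0 0 -0.0005 0 0 0 0.072" --pt "0 0 -0.0005 0 0 0 0.076" --pt "0 0 -0.0005 0 0 0 0.076"

```text
time_s: 15.2
tool_pos: [0.4375, 0.1604, 0.0542]
tcp_rot: [-2.91, 1.184, -0.0]
force: [-0.0, 0.9, -0.9]
opening: 0.86
```

Request:
send_rows --pt "0 0 -0.005 0 0 0 0.076" --pt "0 0 -0.02 0 0 0 0.076" --pt "0 0 -0.045 0 0 0 0.076" --pt "0 0 -0.075 0 0 0 0.076" --pt "0 0 -0.11 0 0 0 0.076" --pt "0 0 -0.145 0 0 0 0.076" --pt "0 0 -0.18 0 0 0 0.076" --pt "0 0 -0.205 0 0 0 0.076"

```text
time_s: 16.2
tool_pos: [0.4377, 0.1603, 0.2616]
tcp_rot: [-2.908, 1.184, -0.001]
force: [0.3, -0.2, -0.5]
opening: 0.861
```

```bash
python3 - <<'E'
from fit import *
np.set_printoptions(precision=4,suppress=True)
T,S=both()
c=cv2.cvtColor(S['image'],cv2.COLOR_RGB2BGR)[120:300,180:400]
cv2.imwrite('pics/s7.png',cv2.resize(c,None,fx=3.3,fy=3.3,interpolation=cv2.INTER_CUBIC))
save(T,'t7.png')
st=r.read_state();print(st['time_s'],st['tool_pos'],st['force'],st['opening']*.0881,yawnow())
print(go([.492,.2155,.27],45.8),proj(S,[.492,.2155,.185]),proj(T,[.492,.2155,.185]))
for n in ['basket_handle','basket_floor','loaf_mid','packed_loaf_mid']:
    print(n,[(round(d['p'],2),np.round(d['xy'],1).tolist()) for d in r.landmark_of(S,n)[:4]],[(round(d['p'],2),np.round(d['xy'],1).tolist()) for d in r.landmark_of(T,n)[:4]])
E
```

```text
16.3 [0.4388 0.1608 0.2622] [-0.2898  0.0874 -0.3659] 0.07587132076060212 (np.float64(-44.28159809862925), array([ 0.0042,  0.0035, -1.    ]))
[ -0.0001  -0.0763  -0.0074  -0.2187  -0.2723 -90.0813] [np.float64(247.4814547291383), np.float64(216.30332046888893)] [np.float64(235.40751992694163), np.float64(229.05533394387672)]
basket_handle [(0.87, [247.4, 215.1])] [(0.72, [237.4, 227.1]), (0.67, [416.1, 172.5])]
basket_floor [(0.89, [252.9, 265.2])] [(0.83, [239.9, 232.8])]
loaf_mid [(0.84, [274.9, 261.2]), (0.74, [416.1, 224.2]), (0.43, [279.4, 187.7]), (0.2, [249.2, 263.5])] [(0.97, [401.5, 309.3]), (0.65, [364.8, 152.2])]
packed_loaf_mid [(0.83, [222.3, 256.6]), (0.8, [155.5, 317.0]), (0.64, [201.0, 229.6])] [(0.98, [248.1, 152.5]), (0.79, [140.9, 228.2])]
```

View pics/s7.png

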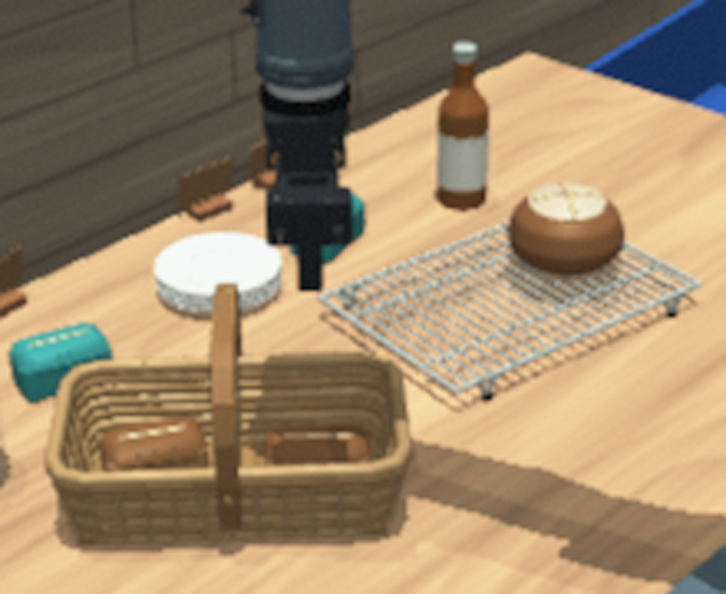

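The loaf lies flat in the empty half, at about (318,445) in the crop, with the packed loaf undisturbed at (155,443). Now moving over the handle with the jaws turned along the basket's x.

Request:
send_rows --pt "0 -0.005 -0.005 0 0 -5 0.076" --pt "0 -0.015 -0.008 0 0 -14 0.076" --pt "0 -0.028 -0.008 0 0 -23 0.08" --pt "0 -0.042 -0.008 0 0 -33 0.08" --pt "0 -0.055 -0.008 0 0 -43 0.08" --pt "0 -0.066 -0.008 0 0 -53 0.08" --pt "0 -0.073 -0.008 0 0 -63 0.08" --pt "0 -0.0765 -0.008 0 0 -72 0.08"

```text
time_s: 17.7
tool_pos: [0.4909, 0.2153, 0.2665]
tcp_rot: [3.047, 0.761, -0.002]
force: [0.1, 0.1, -0.2]
opening: 0.905
```

Request:
send_rows --pt "0 0 0 0 0 -8 0.08" --pt "0 0 0 0 0 -14 0.08" --pt "0 0 0 0 0 -18 0.08" --pt "0 0 0 0 0 -18 0.08" --pt "0 0 0 0 0 -18 0.08" --pt "0 0 0 0 0 -18 0.08" --pt "0 0 0 0 0 -18 0.08" --pt "0 0 0 0 0 -18 0.08"

```text
time_s: 18.7
tool_pos: [0.4909, 0.2153, 0.2672]
tcp_rot: [2.895, 1.221, 0.0]
force: [-0.2, -0.3, -0.4]
opening: 0.907
```

```bash
python3 - <<'E'
from fit import *
np.set_printoptions(precision=4,suppress=True)
T,S=both()
c=cv2.cvtColor(S['image'],cv2.COLOR_RGB2BGR)[120:300,180:400]
cv2.imwrite('pics/s8.png',cv2.resize(c,None,fx=3.3,fy=3.3,interpolation=cv2.INTER_CUBIC))
save(T,'t8.png')
st=r.read_state();print(st['time_s'],st['tool_pos'],st['joints'],st['opening']*.0881,yawnow())
print(go([.4925,.2155,.191],45.8))
for n in ['basket_handle']:
    print(n,[(round(d['p'],2),np.round(d['xy'],1).tolist()) for d in r.landmark_of(S,n)[:4]],[(round(d['p'],2),np.round(d['xy'],1).tolist()) for d in r.landmark_of(T,n)[:4]])
E
```

```text
18.8 [0.4909 0.2152 0.2672] [-0.7462  0.3453  0.3113  1.8529 -0.1267  0.9625  0.4187] 0.0798318302836305 (np.float64(45.73659269176998), array([ 0.,  0., -1.]))
[ 0.0013  0.001   0.0762  0.0004 -0.0019 -0.0634]
basket_handle [(0.76, [247.2, 214.7])] []
```

View pics/s8.png

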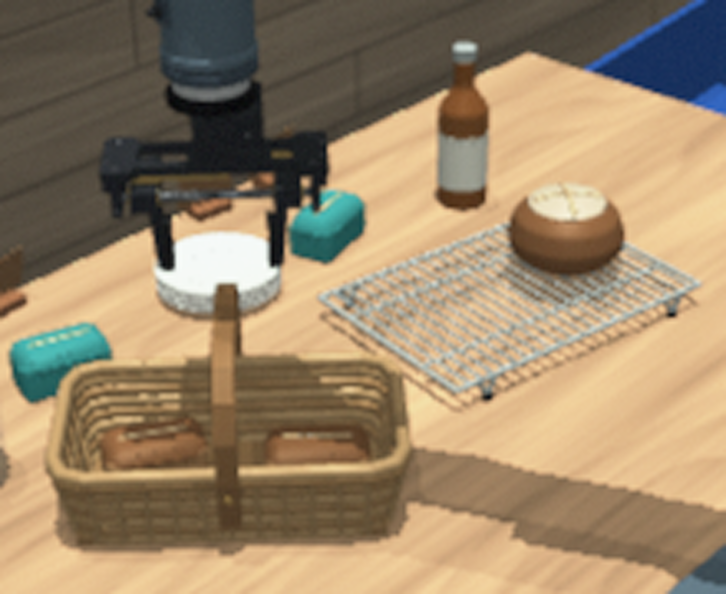

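View pics/t8.png

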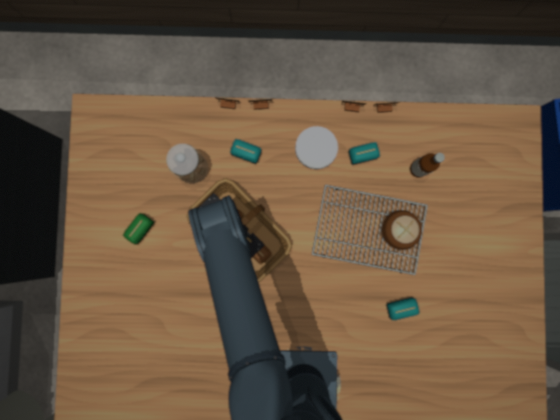

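The fingers straddle the handle: fingers at x = 165 and 277, handle at 227 in the crop. Descending 76 mm.

Request:
send_rows --pt "0.0005 0.0005 0.005 0 0 0 0.08" --pt "0.001 0.0005 0.015 0 0 0 0.08" --pt "0.001 0.0005 0.028 0 0 0 0.08" --pt "0.001 0.0005 0.042 0 0 0 0.08" --pt "0.001 0.0005 0.055 0 0 0 0.08" --pt "0.001 0.0005 0.066 0 0 0 0.08" --pt "0.001 0.0005 0.073 0 0 0 0.08" --pt "0.001 0.0005 0.076 0 0 0 0.08"

```text
time_s: 19.9
tool_pos: [0.4919, 0.2155, 0.1908]
tcp_rot: [2.895, 1.221, -0.0]
force: [0.0, 0.2, 0.8]
opening: 0.904
```

```bash
python3 - <<'E'
from fit import *
np.set_printoptions(precision=4,suppress=True)
T,S=both()
c=cv2.cvtColor(S['image'],cv2.COLOR_RGB2BGR)[150:290,190:320]
cv2.imwrite('pics/s9.png',cv2.resize(c,None,fx=4,fy=4,interpolation=cv2.INTER_CUBIC))
st=r.read_state();print(st['time_s'],st['tool_pos'],st['force'],st['opening']*.0881,yawnow())
E
```

```text
20.0 [0.492  0.2156 0.1911] [ 0.3032 -1.0086  0.2469] 0.08030415852118707 (np.float64(45.74143818322963), array([-0.    , -0.0001, -1.    ]))
```

View pics/s9.png

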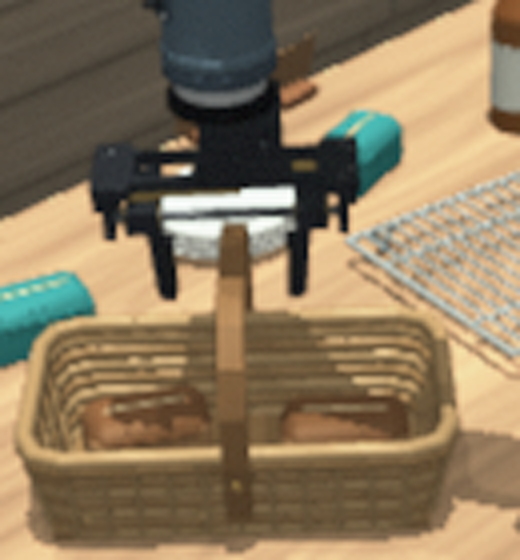

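The handle top at (235,230) sits between the fingers, with the bar at pad height. Closing.

Request:
send_rows --pt "0 0 0 0 0 0 0.065" --pt "0 0 0 0 0 0 0.05" --pt "0 0 0 0 0 0 0.038" --pt "0 0 0 0 0 0 0.03" --pt "0 0 0 0 0 0 0.025" --pt "0 0 0 0 0 0 0.02" --pt "0 0 0 0 0 0 0.015" --pt "0 0 0 0 0 0 0.01" --force 15

```text
time_s: 21.0
tool_pos: [0.492, 0.2156, 0.1912]
tcp_rot: [2.895, 1.221, 0.0]
force: [0.2, -0.0, 0.1]
opening: 0.224
```

Request:
send_rows --pt "0 0 0 0 0 0 0.01" --pt "0 0 0 0 0 0 0.01" --pt "0 0 0 0 0 0 0.01" --pt "0 0 0 0 0 0 0.01" --pt "0 0 -0.001 0 0 0 0.01" --pt "0 0 -0.003 0 0 0 0.01" --pt "0 0 -0.006 0 0 0 0.01" --pt "0 0 -0.01 0 0 0 0.01" --force 40

```text
time_s: 22.0
tool_pos: [0.4918, 0.2154, 0.2012]
tcp_rot: [2.894, 1.221, -0.001]
force: [0.2, 0.5, -6.7]
opening: 0.215
```

```bash
python3 - <<'E'
from fit import *
np.set_printoptions(precision=4,suppress=True)
S=r.snapshot('side')
c=cv2.cvtColor(S['image'],cv2.COLOR_RGB2BGR)[150:290,190:320]
cv2.imwrite('pics/s10.png',cv2.resize(c,None,fx=4,fy=4,interpolation=cv2.INTER_CUBIC))
st=r.read_state();print(st['time_s'],st['tool_pos'],st['force'],st['wrist_torque'],st['opening']*.0881,yawnow())
E
```

```text
22.05 [0.4921 0.2156 0.2019] [ 0.2263  0.2716 -7.1188] [-0.0286  0.0498 -0.0244] 0.019008648875845552 (np.float64(45.73384122021122), array([ 0.0004,  0.0002, -1.    ]))
```

View pics/s10.png

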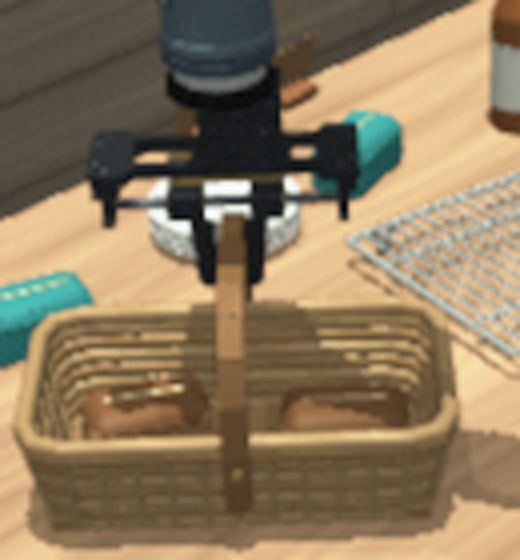

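The force of 7.1 N matches the whole basket's weight and it hangs level. Lifting gently by another 92 mm.

Request:
send_rows --pt "0 0 -0.002 0 0 0 0.01" --pt "0 0 -0.006 0 0 0 0.01" --pt "0 0 -0.011 0 0 0 0.01" --pt "0 0 -0.017 0 0 0 0.01" --pt "0 0 -0.023 0 0 0 0.01" --pt "0 0 -0.029 0 0 0 0.01" --pt "0 0 -0.035 0 0 0 0.01" --pt "0 0 -0.041 0 0 0 0.01"

```text
time_s: 23.05
tool_pos: [0.4919, 0.2156, 0.2426]
tcp_rot: [2.895, 1.221, -0.0]
force: [-0.7, 0.5, -7.5]
opening: 0.217
```

Request:
send_rows --pt "0 0 -0.007 0 0 0 0.01" --pt "0 0 -0.015 0 0 0 0.01" --pt "0 0 -0.023 0 0 0 0.01" --pt "0 0 -0.031 0 0 0 0.01" --pt "0 0 -0.038 0 0 0 0.01" --pt "0 0 -0.044 0 0 0 0.01" --pt "0 0 -0.048 0 0 0 0.01" --pt "0 0 -0.05 0 0 0 0.01"

```text
time_s: 24.05
tool_pos: [0.492, 0.2156, 0.2924]
tcp_rot: [2.895, 1.221, 0.0]
force: [1.0, 0.1, -7.1]
opening: 0.217
```

Request:
send_rows --pt "0 0 0 0 0 0 0.01" --pt "0 0 0 0 0 0 0.01" --pt "0 0 0 0 0 0 0.01" --pt "0 0 0 0 0 0 0.01" --pt "0 0 0 0 0 0 0.01" --pt "0 0 0 0 0 0 0.01" --pt "0 0 0 0 0 0 0.01" --pt "0 0 0 0 0 0 0.01"

```text
time_s: 25.05
tool_pos: [0.492, 0.2156, 0.2923]
tcp_rot: [2.895, 1.221, 0.0]
force: [0.3, -0.2, -7.1]
opening: 0.219
```

Request:
send_rows --pt "0 0 0 0 0 0 0.01" --pt "0 0 0 0 0 0 0.01" --pt "0 0 0 0 0 0 0.01" --pt "0 0 0 0 0 0 0.01" --pt "0 0 0 0 0 0 0.01" --pt "0 0 0 0 0 0 0.01" --pt "0 0 0 0 0 0 0.01" --pt "0 0 0 0 0 0 0.01"

```text
time_s: 26.05
tool_pos: [0.4919, 0.2156, 0.2922]
tcp_rot: [2.895, 1.221, -0.0]
force: [0.2, 0.2, -5.6]
opening: 0.214
```

```bash
python3 - <<'E'
from fit import *
np.set_printoptions(precision=4,suppress=True)
T,S=both()
c=cv2.cvtColor(S['image'],cv2.COLOR_RGB2BGR)[100:300,150:400]
cv2.imwrite('pics/s11.png',cv2.resize(c,None,fx=3,fy=3,interpolation=cv2.INTER_CUBIC)); save(T,'t11.png')
st=r.read_state();print(st['time_s'],st['tool_pos'],st['force'],st['wrist_torque'],st['opening']*.0881,st['dq'])
S2=r.snapshot('side'); print(np.abs(S2['image'].astype(int)-S['image']).max())
for n,X in [('basket_handle',[.492,.2155,st['tool_pos'][2]-.006]),('basket_floor',[.492,.2155,st['tool_pos'][2]-.006-.177])]:
    print(n,[(round(d['p'],2),np.round(d['xy'],1).tolist()) for d in r.landmark_of(S2,n)[:3]],'pred',proj(S2,X))
E
```

```text
26.15 [0.492  0.2156 0.2922] [-0.2643  0.3303 -6.8868] [0.0361 0.0261 0.035 ] 0.019055053333557455 [-0.0001 -0.001  -0.0005  0.0018  0.0025 -0.0004  0.0008]
16
basket_handle [(0.55, [245.3, 185.4]), (0.55, [246.5, 208.7])] pred [np.float64(245.59804663519373), np.float64(185.26935496638973)]
basket_floor [(0.89, [252.5, 235.8]), (0.4, [163.3, 264.1])] pred [np.float64(248.81074715950732), np.float64(238.20681316356354)]
```

View pics/s11.png

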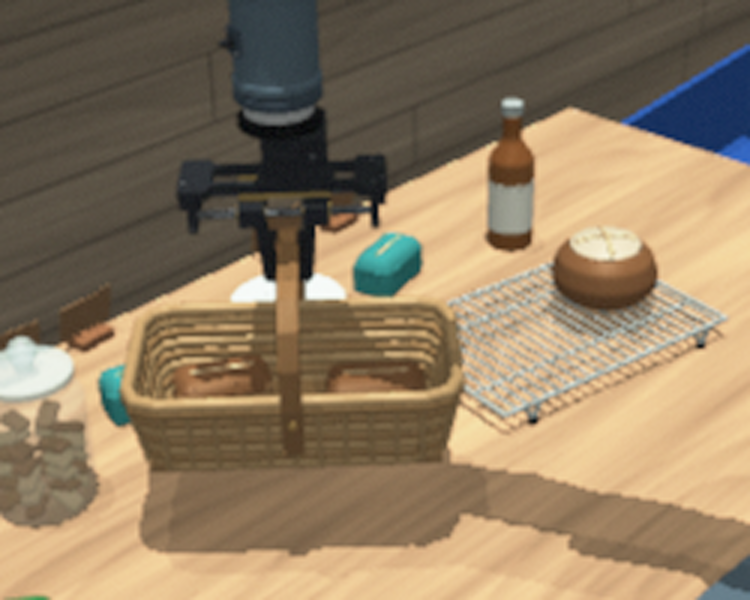

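View pics/t11.png

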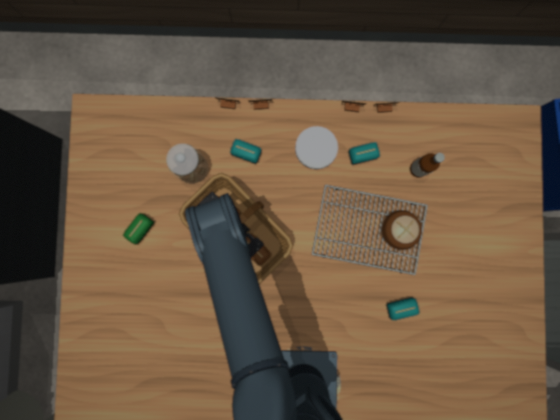

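The basket hangs level, with both loaves flat at (222,377) and (375,377) in the crop. The bystanders sit where they did at the start. Handing in.

```bash
python3 - <<'E'
from station import r
print(r.job_done()); st=r.read_state(); print(st['time_s'],st['tool_pos'],st['force'],st['opening'])
E
```

```text
the job is handed in; nothing more can be done
None
the job is handed in; nothing more can be done
```

I packed the tin loaf, lifted the basket and handed the job in at about 26 s of the 69 s allowed; no verdict was reported.

- **Loaf:** I took it off the rack with a 9 N grip and lowered it until it pressed on the basket floor at about 7 N. I then let it go flat in the empty half, about 77 mm from the middle.
- **Basket:** I gripped the middle of the handle at 40 N and lifted it until the underside was about 10 cm above the counter.

**Last checks before handing in:**
- The measured load was about 7 N, which matches the whole 0.7 kg packed basket.
- The handle was seen within 1 pixel of where I predicted it.
- The basket looked level, both loaves lay flat, and the arm was still.
- The round loaf, jar, bottle and plates showed no visible shift.

**What disagreed:**
- The network's basket-floor point was about 4 pixels from my prediction. I put this down to its usual scatter, as it was about that far off (4 pixels) with the basket still standing too.
- Two side pictures taken in a row differed by up to 16 grey levels at some pixels, which I took to be camera noise.
- I measured neither the grip on the crust nor the basket's tilt directly. The grip is the commanded force, and the tilt was judged by eye.

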